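Nest the gel casting trays in their storage box

TASK

Put the two washed gel trays away in the storage box with the one already there, so that the lid shuts: set one beside it the same way up, walls parallel, then turn the other upside down and nest it across the two, its walls standing in their troughs. Then close the lid fully, and leave everything else on the bench where it is.

Things in the scene. Friction and masses are not known exactly. Their poses are not given: they have to be found in the camera images.
- tray_a_mid (a point): Gel tray already in the box, by the hinge, open side up, walls along the box's y. A pale acrylic channel open at both ends: 64 mm over its two walls (x), 60 mm long (y), 26 mm high, floor 6 mm thick, walls 5 mm (54 mm between them, notched for a comb). 45 g. This point: its centre, half-way up. Own z points from its floor to its open side, y along the walls, x across them.
- tray_b_mid (a point): A second, identical tray, lying open side up on the bench; 35 to 60 g. This point: its centre, half-way up. Own z points from its floor to its open side, y along the walls, x across them.
- tray_c_mid (a point): A third, identical tray, lying open side up on the bench; 35 to 60 g. This point: its centre, half-way up. Own z points from its floor to its open side, y along the walls, x across them.
- box: Grey storage box, fixed: a shallow base, outside 150 mm (own x) by 126 mm (y), rim 18 mm high, walls and floor 4 mm. Origin: centre of its underside; z up; x points away from the robot, to the hinge. Inside 142 x 118 mm: two trays fit side by side along x, walls along y, with about 29 mm free beyond their ends.
- box_in (a point): Centre of the box's inner floor, 4 mm above its underside; axes as the box. Trays stand on this floor. A tray nested upside down across two others has its wall tips 6 mm and its top 32 mm above this point; the shut lid leaves 36.5 mm.
- lid_hinge (a point): Middle of the lid's hinge, on the box's far side 75 mm from its centre and 18.5 mm above its underside; the hinge axis is the box's y. This point's axes turn with the lid: own -x points along the lid to its free edge, own z out of its flat outer face.
- lid (a joint): Clear lid, rad: 0 = shut, 1.65 to 1.88 = standing open (stop at 1.9). A cap 150 mm from hinge to free edge, 126 mm wide, 26 mm deep outside, 22 inside (flat outer face 26 mm from the hinge axis), with a 10 mm tab at the free edge. Stiff hinge (0.12 N m): it stays at any angle and must be pushed all the way down.
- comb: Bystander: white gel comb lying flat, 62 mm long, 8 mm high. Origin: on its underside.
- tube_rack: Bystander: orange tube rack, 214 x 68 mm, 26 mm high, with a few small tubes (43 mm to their tops). Origin: on its underside.
- pipette: Bystander: grey and white pipette lying on its side, about 240 mm long. Origin: on its underside.
- tip_box: Bystander: teal tip box with clear cover, 122 x 82 mm, 98 mm high. Origin: on its underside.
- marker: Bystander: black marker pen lying, 110 mm long, 12 mm thick. Origin: on its underside.
- bottle: Bystander: white bottle, 56 mm diameter, 115 mm high. Origin: on its underside.
- beaker: Bystander: glass beaker with an aluminium cap, 72 mm diameter, 94 mm high. Origin: on its underside.
- microtube: Bystander: small clear tube lying between the trays' places, 42 mm long, 13 mm wide. Origin: on its underside.
Not all that is in view belongs to the job. What is shaped like the part that bears tray_c_mid but pink or yellow is not meant.

How it is judged:
By the outcome, as a careful person would: the job done as asked, in the order asked, and still so for the second after the job is handed in, with the robot touching nothing.
It also fails if it takes over 72 s, if anything falls off the work surface, if the arm or the gripper's body presses on something with over 40 N, if the wrist force passes 120 N, or if a joint passes its speed limit or range.

ROBOT

A 7-joint arm with a two-finger parallel gripper is mounted at the origin on the work surface. World frame = base frame: x ahead of the robot, y to its left, z up, the work surface at z = 0. Lengths are in m, angles in rad, forces in N, time in s.
With the tool pointing down it reaches from about 0.4 to 0.75 m from the base axis. Payload 19.5 kg.
Tool frame: the origin (TCP) lies on the centre line of the jaws, within the pads' length; the fingertips stand 19 mm ahead of it and the grasp point (between the pads) is the TCP; z points along the fingers, x is the direction in which the jaws open and shut, and the axes are right-handed (so a half turn about z gives the same grasp; the last joint's range is limited). The gripper opens to 85 mm and grips with 20 to 120 N. Pads are 22 mm wide; open, the fingers measure 114 mm over their backs; the gripper's body (76 mm by 85 mm) begins 54 mm behind the grasp point. The pads swing forward as they close: fully open they stand 13 mm farther back than shut.
Start: joints at [1.156, 0.707, -0.028, 1.485, 0.022, 0.951, -0.075], TCP at [0.209, -0.535, 0.25] pointing down, gripper open.
Joint ranges: [-2.71, 2.71], [-0.32, 2.16], [-1.57, 1.52], [0, 2.45], [-1.46, 4.6], [0, 2.02], [-2.83, 2.83]. Speed limits (rad/s): [1.89, 1.89, 2.57, 2.57, 3.01, 3.01, 3.01].

INTERFACE

Orientations are given as [roll, pitch, yaw] about the fixed x, y, z axes, in that order (R = Rz(yaw) Ry(pitch) Rx(roll)).
In Python, from plant import monitor, vision, robot, models gives the robot as it stands.
- The arm moves only by the tool arm_command, never from a script. Its argument "series" is a list that holds one entry, the list of rows, each a list of 5 numbers: the finger opening in cm, from 0 to 8.54, then the shift along the tool's x, y, z in cm, then the turn about the tool's z in rad. In form: [[[grip, dx, dy, dz, spin], ...]]. A call has 1 to 12 rows; each row is the pose to reach, as a shift and turn from the pose commanded when the call began, along the tool's axes at that moment; what a row does not reach only later rows make up. A row lasts 1/10 s, in which the tool goes at most 50 mm and 8.59 degrees, less where a joint would pass 70% of its speed; a pose out of reach is approached as far as the arm can. A call with a gripper value outside its range is refused whole. The fingers move at their own pace and stop on an object; "squeeze" is the grip in N (left out, the last holds). Time passes only in rows, so rows that repeat a pose let the fingers close. It gives the time, the measured TCP pose, the force and the opening at its end, in the units of the state.
- monitor.sense(): the state, without advancing time (a new reading comes with each control period).
- vision.camera(name): name is "scene" or "top" or "wrist"; returns a dict with "img" (420x560x3 uint8, red, green, blue), "z_map" (420x560 float32, m along the optical axis (not along the pixel's ray), 0 where there is no reading), "fx", "fy", "cx", "cy" (pixels), "D" ([k1, k2, p1, p2, k3] as OpenCV has them; the pictures are not rectified), "cam_to_world" (4x4, takes a point from camera to world coordinates); the wrist camera has in their place "T_tool_cam" (4x4, takes a point from camera to tool coordinates, whose origin is the TCP and whose axes are the tool frame's). Camera axes: x right, y down, z forward; pixel columns grow to the right and rows downward; lengths in m; the calibration is good to about 2 mm. A picture is of the moment at which its call begins: read the wrist's pose just before it.
- robot.sign_off(): hands the job in, once; it reports no verdict.
Trained networks look in a picture, given as the dict that the camera call returned (one of the last four; its "shot" number tells which), for a name from the list of things; names that differ only in an ending like _2 or _b are one class to them, and where a whole thing is asked for, a point or a joint stands for the part that bears it (a point fixed in the world has none). Each returns a list of dicts, best first, with "p" (0 to 1); they miss things now and then, are a little off and sometimes report something else, mostly with a low value. They report only what shows in the picture. A call takes as long as a camera call. They do not tell look-alikes from the thing itself.
- models.boxes_of(picture, name): "position" ([x, y, z] in m, in the coordinates of the camera as it stood for that picture, good to about 4 mm: the middle of the surface that is visible of it).
The state is a dict: "t": time; "joint_pos": joint angles; "qd": joint speeds; "effort": joint torques, N m; "position": TCP position; "orientation": TCP orientation; "force": force on the tool from outside, world axes, zero at the start; "moment": the same for the moment, N m; "grip_width": finger opening in m.
Only numpy, scipy, OpenCV 4.12 (cv2) and the standard library are available. Lean on these libraries where they do the work, as an engineer would, in place of code of your own. Each camera call takes 0.05 s, during which the arm holds its last target. There are 200 camera calls.

## Working session

There is one attempt and no reset: what is moved stays moved. The work goes in short steps, Python scripts to look and compute and a tool call to move; the robot and the scene stay as the last step left them, time stands still between calls to the robot, and variables do not carry over. Pictures are saved under pics/ and viewed, about 8 in all and at most 12, crops included, and the job is handed in when it is done.

Besides the shell and the picture viewer there is one more tool, called as name(argument=value, ...), one argument or row to a line, values as JSON. arm_command: Moves the arm, as the interface text tells. Its arguments: {"type":"object","properties":{"series":{"type":"array"},"squeeze":{"type":"number"}},"required":["series"]}

```bash
ls; mkdir -p pics
cat > h.py <<'E'
import numpy as np,cv2
from scipy.spatial.transform import Rotation as R
from plant import monitor,vision,robot,models
np.set_printoptions(precision=4,suppress=True)
def T_of(p,rpy):
    T=np.eye(4);T[:3,:3]=R.from_euler('xyz',rpy).as_matrix();T[:3,3]=p;return T
def cam(n,save=None):
    s=monitor.sense();c=vision.camera(n)
    c['T']=c['cam_to_world'] if n!='wrist' else T_of(s['position'],s['orientation'])@c['T_tool_cam']
    c['T']=np.array(c['T'])
    if save: cv2.imwrite('pics/'+save,c['img'][:,:,::-1])
    return c
def K(c): return np.array([[c['fx'],0,c['cx']],[0,c['fy'],c['cy']],[0,0,1.]])
def cloud(c):
    h,w=c['z_map'].shape
    u,v=np.meshgrid(np.arange(w),np.arange(h))
    p=cv2.undistortPoints(np.stack([u,v],-1).reshape(-1,1,2).astype(float),K(c),np.array(c['D'])).reshape(h,w,2)
    z=c['z_map'];P=np.stack([p[...,0]*z,p[...,1]*z,z],-1)
    W=P@c['T'][:3,:3].T+c['T'][:3,3];W[z==0]=np.nan;return W
def find(c,n):
    return [(round(d['p'],2),(c['T']@np.r_[d['position'],1])[:3]) for d in models.boxes_of(c,n)]
def proj(c,pts):
    Ti=np.linalg.inv(c['T']);r=cv2.Rodrigues(Ti[:3,:3])[0]
    return cv2.projectPoints(np.array(pts,float).reshape(-1,1,3),r,Ti[:3,3],K(c),np.array(c['D']))[0].reshape(-1,2)
E
python3 - <<'E'
from h import *
s=monitor.sense();print(s['t'],s['position'],s['orientation'],s['force'])
for n in['top','scene']:
    c=cam(n,n+'0.png');print(n,c['T'])
    np.save(n+'0.npy',cloud(c))
    for k in ['tray_c_mid','box','lid','comb','microtube']:
        for f in find(c,k): print(k,f, proj(c,f[1])[0].astype(int))
E
```

```text
pics
0.0 [ 0.2094 -0.5353  0.2498] [ 3.1416  0.0011 -1.198 ] [-0.21    0.7592 -0.0424]
top [[-0.0042 -0.9955  0.0946  0.3845]
 [-1.      0.0035 -0.0072  0.013 ]
 [ 0.0068 -0.0946 -0.9955  1.2901]
 [ 0.      0.      0.      1.    ]]
tray_c_mid (0.84, array([ 0.4795, -0.0402,  0.0066])) [296 216]
tray_c_mid (0.72, array([0.6787, 0.1043, 0.0053])) [249 153]
tray_c_mid (0.69, array([ 0.5869, -0.1585,  0.006 ])) [334 181]
tray_c_mid (0.66, array([0.3409, 0.0073, 0.0082])) [281 262]
tray_c_mid (0.65, array([0.5585, 0.0832, 0.0061])) [256 191]
box (0.82, array([0.5052, 0.2459, 0.0067])) [203 208]
lid (0.56, array([0.5708, 0.239 , 0.0826])) [201 183]
comb (0.71, array([ 0.3136, -0.1919,  0.0183])) [347 270]
comb (0.64, array([0.4371, 0.0474, 0.0059])) [268 230]
microtube (0.54, array([ 0.4004, -0.1635,  0.0106])) [337 242]
microtube (0.35, array([ 0.481 , -0.0378,  0.0064])) [295 216]
microtube (0.26, array([0.5088, 0.2448, 0.0083])) [204 207]
scene [[-0.049   0.5838 -0.8104  1.5875]
 [ 0.9987  0.0372 -0.0337  0.0723]
 [ 0.0105 -0.811  -0.5849  0.8107]
 [ 0.      0.      0.      1.    ]]
tray_c_mid (0.87, array([ 0.4674, -0.0333,  0.0094])) [266 206]
tray_c_mid (0.84, array([ 0.591 , -0.1684,  0.0061])) [211 232]
tray_c_mid (0.83, array([0.6722, 0.1129, 0.0087])) [319 257]
tray_c_mid (0.58, array([0.5445, 0.0878, 0.0146])) [309 223]
box (0.74, array([0.5757, 0.2316, 0.1039])) [368 204]
lid (0.95, array([0.5757, 0.2385, 0.1064])) [371 203]
```

Run:
```python
import cv2
a=cv2.imread('pics/top0.png');cv2.imwrite('pics/top0c.png',cv2.resize(a[110:310,150:410],None,fx=3,fy=3,interpolation=cv2.INTER_CUBIC))
```

```text
(no output)
```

View pics/top0c.png

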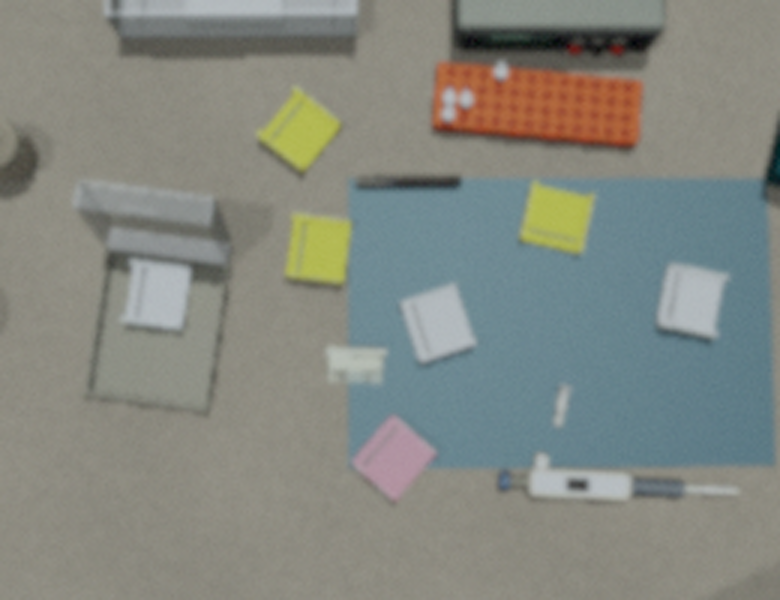

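View pics/scene0.png

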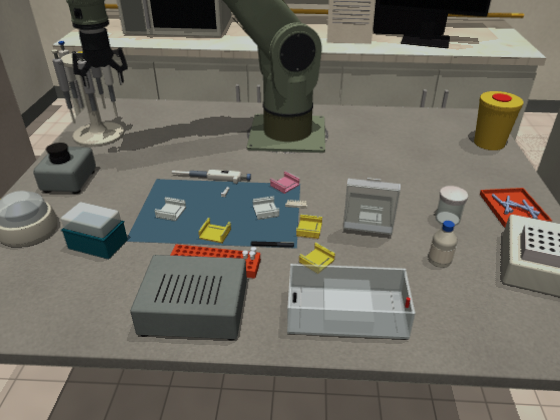

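The top picture shows white trays at crop (438,322) and (692,300), and the third in the box at (158,295). The pink and yellow ones are decoys. The lid stands open on the far side, with the microtube near (563,405) and the comb near (356,363). The area in front of the box is free. I'll start with the right-hand tray.

```bash
cat >> h.py <<'E'
def go(x,y,z,yaw,s=None):
    "shift cm + spin from measured pose to world target (tool down); yaw mod pi nearest"
    s=s or monitor.sense();T=T_of(s['position'],s['orientation'])
    d=T[:3,:3].T@(np.array([x,y,z])-T[:3,3])*100
    y0=s['orientation'][2];sp=-(yaw-y0);sp=(sp+np.pi/2)%np.pi-np.pi/2
    print('go',d.round(2),'spin',round(sp,3),'now',np.array(s['position']).round(4),'yaw',round(y0,3),'j7',round(s['joint_pos'][6],2),'t',s['t'])
E
python3 - <<'E'
from h import *
W=np.load('top0.npy');c=cv2.imread('pics/top0.png')
hsv=cv2.cvtColor(c,cv2.COLOR_BGR2HSV)
for (u0,v0) in [(296,217),(381,210),(203,208)]:
    m=np.zeros(c.shape[:2],np.uint8);m[v0-22:v0+22,u0-22:u0+22]=1
    m&=((hsv[...,2]>150)&(hsv[...,1]<50)).astype(np.uint8)
    P=W[m>0];P=P[np.isfinite(P).all(1)&(P[:,2]<.05)]
    print(len(P),P.mean(0),np.percentile(P[:,2],[5,50,95]),cv2.minAreaRect((P[:,:2]*1000).astype(np.float32)))
c=cam('wrist');print(c['T_tool_cam'])
go(.49,-.29,.22,-1.198)
E
```

```text
534 [ 0.4738 -0.0299  0.008 ] [-0.0001  0.0061  0.0263] ((468.803466796875, -13.025985717773438), (74.4347915649414, 120.03350067138672), 21.85773277282715)
444 [ 0.5014 -0.2986  0.0093] [0.0005 0.0065 0.0277] ((501.50048828125, -300.21636962890625), (67.09818267822266, 72.19114685058594), 81.00542449951172)
437 [0.5074 0.2519 0.0129] [0.0051 0.0109 0.031 ] ((519.9660034179688, 252.84490966796875), (91.97175598144531, 89.8150863647461), 82.34898376464844)
[[ 1.     -0.001   0.     -0.001 ]
 [ 0.001   0.9544  0.2986 -0.0759]
 [-0.0003 -0.2986  0.9544 -0.124 ]
 [ 0.      0.      0.      1.    ]]
go [-12.64 -35.07   3.03] spin -0.0 now [ 0.2094 -0.5355  0.2503] yaw -1.198 j7 -0.08 t 0.65
```

arm_command(
  series=[
    [[8.5, -11.4, -35.6, 5, 0], [8.5, -11.4, -35.6, 5, 0], [8.5, -11.4, -35.6, 5, 0], [8.5, -11.4, -35.6, 5, 0], [8.5, -11.4, -35.6, 5, 0], [8.5, -11.4, -35.6, 5, 0], [8.5, -11.4, -35.6, 5, 0], [8.5, -11.4, -35.6, 5, 0], [8.5, -11.4, -35.6, 5, 0], [8.5, -11.4, -35.6, 5, 0], [8.5, -11.4, -35.6, 5, 0]],
  ],
)

```text
t: 1.75
position: [0.4986, -0.3007, 0.2005]
orientation: [3.141, -0.0, -1.2]
force: [-0.7, -0.6, 0.5]
grip_width: 0.0853
```

```bash
cat >> h.py <<'E'
def trayfit(c,near,rad=.07):
    "top view of tray: wall-top points (z .018-.032) and floor; print rect of all"
    W=cloud(c);hsv=cv2.cvtColor(c['img'],cv2.COLOR_RGB2HSV)
    ok=np.isfinite(W).all(2)&(np.hypot(W[...,0]-near[0],W[...,1]-near[1])<rad)
    for lo,hi in[(.018,.034),(.003,.034)]:
        m=ok&(W[...,2]>lo)&(W[...,2]<hi)
        m=cv2.morphologyEx(m.astype(np.uint8),cv2.MORPH_OPEN,np.ones((3,3)))
        n,l,st,_=cv2.connectedComponentsWithStats(m)
        for i in range(1,n):
            if st[i,4]<60: continue
            P=W[l==i];print((lo,hi),st[i,4],P.mean(0).round(4),'z',np.median(P[:,2]).round(4),cv2.minAreaRect((P[:,:2]*1000).astype(np.float32)))
E
python3 - <<'E'
from h import *
c=cam('wrist','w1.png');print(find(c,'tray_b_mid'));trayfit(c,(.50,-.30));go(.5,-.3,.2,-1.198)
E
```

```text
[(0.58, array([ 0.4991, -0.2974,  0.0065]))]
(0.018, 0.034) 321 [ 0.5277 -0.3034  0.0258] z 0.0265 ((527.385009765625, -303.6960144042969), (59.82146072387695, 5.293698310852051), 77.76095581054688)
(0.018, 0.034) 373 [ 0.4703 -0.291   0.025 ] z 0.026 ((469.572509765625, -291.0116271972656), (59.82148742675781, 5.746413230895996), 77.5401382446289)
(0.003, 0.034) 3309 [ 0.4972 -0.2966  0.0108] z 0.0068 ((498.3208312988281, -297.5159912109375), (60.203758239746094, 64.73281860351562), 77.62415313720703)
go [-0.01 -0.14  0.05] spin -0.002 now [ 0.4987 -0.3006  0.2005] yaw -1.2 j7 -0.68 t 1.85
```

View pics/w1.png

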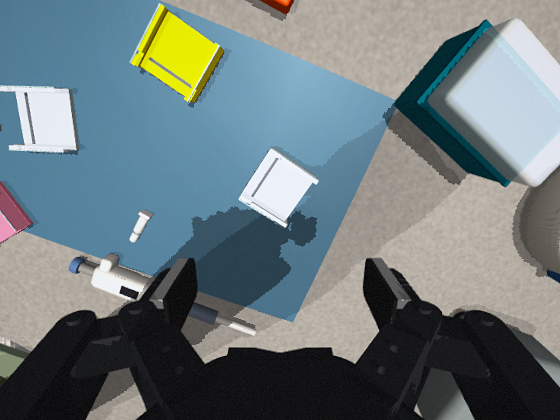

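The tray is fitted at (0.4984, -0.2974), with rectangle 60 x 64.7 mm, walls at 77.7° and wall tops at z 26 mm. These match the given sizes. I'll grip it across its open ends.

arm_command(
  series=[
    [[7.2, -0.3, -0.1, 5, 0.15], [7.2, -0.3, -0.1, 8, 0.3], [7.2, -0.3, -0.1, 10, 0.45], [7.2, -0.3, -0.1, 12, 0.586], [7.2, -0.3, -0.1, 15, 0.586], [7.2, -0.3, -0.1, 17, 0.586], [7.2, -0.3, -0.1, 17.6, 0.586], [7.2, -0.3, -0.1, 17.6, 0.586]],
  ],
)

```text
t: 2.65
position: [0.4988, -0.2969, 0.0242]
orientation: [3.141, 0.0, -1.785]
force: [0.5, 0.1, 0.3]
grip_width: 0.0716
```

arm_command(
  series=[
    [[7.2, 0, 0, 0.2, 0], [7.2, 0, 0, 0.3, 0], [7.2, 0, 0, 0.3, 0]],
  ],
)

```text
t: 2.95
position: [0.4995, -0.2966, 0.0218]
orientation: [-3.141, -0.0, -1.784]
force: [-0.1, -0.1, 0.3]
grip_width: 0.0723
```

Run:
```python
from h import *
c=cam('wrist','w2.png');trayfit(c,(.50,-.30));go(.4984,-.2974,.02,-1.786)
```

```text
(0.018, 0.034) 2195 [ 0.5283 -0.3042  0.025 ] z 0.0261 ((527.7883911132812, -303.790283203125), (59.997398376464844, 6.247885227203369), 77.80801391601562)
(0.018, 0.034) 755 [ 0.5118 -0.2585  0.0266] z 0.0269 ((508.9377746582031, -259.7171936035156), (22.886035919189453, 14.056984901428223), 25.131441116333008)
(0.018, 0.034) 752 [ 0.4953 -0.3351  0.0264] z 0.0266 ((492.7616882324219, -332.9295959472656), (13.797614097595215, 22.762401580810547), 40.98802185058594)
(0.018, 0.034) 2296 [ 0.4709 -0.2917  0.0242] z 0.0255 ((469.9062805175781, -291.28643798828125), (60.159820556640625, 7.45487642288208), 77.10435485839844)
(0.003, 0.034) 15413 [ 0.497  -0.2971  0.0127] z 0.0071 ((498.6255187988281, -297.42626953125), (60.45337677001953, 65.94424438476562), 77.75814819335938)
(0.003, 0.034) 911 [ 0.5114 -0.2588  0.0247] z 0.0253 ((508.9377746582031, -259.7171936035156), (22.886035919189453, 14.056984901428223), 25.131441116333008)
(0.003, 0.034) 910 [ 0.4949 -0.3346  0.0245] z 0.025 ((492.7616882324219, -332.9295959472656), (13.797614097595215, 22.762401580810547), 40.98802185058594)
go [0.1  0.09 0.18] spin 0.002 now [ 0.4995 -0.2966  0.0218] yaw -1.784 j7 -1.07 t 3.0
```

View pics/w2.png

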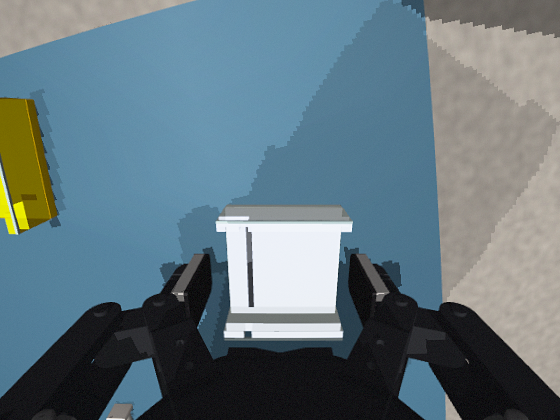

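arm_command(
  series=[
    [[6.6, 0.1, 0.1, 0.1, 0], [6.6, 0.1, 0.1, 0.2, 0], [6.6, 0.1, 0.1, 0.2, 0]],
  ],
)

```text
t: 3.3
position: [0.498, -0.2972, 0.0192]
orientation: [3.141, 0.0, -1.784]
force: [-0.2, 0.6, 0.1]
grip_width: 0.0657
```

arm_command(
  series=[
    [[6.6, 0, 0, 0.1, 0], [6.6, 0, 0, 0.15, 0], [6.6, 0, 0, 0.15, 0]],
  ],
)

```text
t: 3.6
position: [0.4981, -0.2972, 0.0177]
orientation: [3.141, 0.0, -1.784]
force: [-0.5, 0.1, 0.4]
grip_width: 0.0658
```

arm_command(
  series=[
    [[6.6, 0, 0, 0.1, 0], [6.6, 0, 0, 0.15, 0], [6.6, 0, 0, 0.15, 0]],
  ],
)

```text
t: 3.9
position: [0.4981, -0.2972, 0.0162]
orientation: [3.141, 0.0, -1.784]
force: [-0.7, -0.8, -0.3]
grip_width: 0.0662
```

arm_command(
  series=[
    [[5.6, 0, 0, 0, 0], [5.6, 0, 0, 0, 0], [5.6, 0, 0, 0, 0], [5.6, 0, 0, 0, 0]],
  ],
  squeeze=30,
)

```text
t: 4.3
position: [0.4981, -0.2972, 0.0166]
orientation: [3.142, 0.0, -1.784]
force: [-1.1, 1.1, 6.9]
grip_width: 0.0585
```

arm_command(
  series=[
    [[5.6, 0, 0, -2, 0], [5.6, 0, 0, -6, 0], [5.6, 0, 0, -10, 0], [5.6, 0, 0, -15, 0], [5.6, 0, 0, -18, 0], [5.6, 0, 0, -18, 0]],
  ],
)

```text
t: 4.9
position: [0.4992, -0.298, 0.2003]
orientation: [-3.136, -0.002, -1.784]
force: [0.3, 0.2, -1.5]
grip_width: 0.0586
```

Run:
```python
from h import *
s=monitor.sense();print(s['grip_width'],s['force'])
W=np.load('top0.npy')
# box from top cloud: rim points z .012-.022 near box
m=np.isfinite(W).all(2)&(abs(W[...,0]-.5)<.12)&(abs(W[...,1]-.246)<.1)&(W[...,2]>.013)&(W[...,2]<.022)
P=W[m];print(len(P),P.min(0),P.max(0),cv2.minAreaRect((P[:,:2]*1000).astype(np.float32)))
c=cam('wrist','w3.png');W=cloud(c);m=np.isfinite(W).all(2)&(np.hypot(W[...,0]-s['position'][0],W[...,1]-s['position'][1])<.05)&(W[...,2]>.1)
P=W[m];print(len(P),np.percentile(P,[5,50,95],axis=0))
go(.42,.24,.2,-1.64)
```

```text
0.05858020435172556 [ 0.3444  0.1729 -1.4806]
531 [0.3899 0.1762 0.013 ] [0.5769 0.3228 0.022 ] ((483.2519836425781, 249.05274963378906), (130.76205444335938, 174.0978240966797), 82.38652801513672)
44485 [[ 0.4727 -0.3372  0.1895]
 [ 0.5094 -0.2988  0.2385]
 [ 0.5292 -0.2648  0.28  ]]
go [-50.87  19.05  -0.29] spin -0.144 now [ 0.4986 -0.2975  0.1979] yaw -1.784 j7 -1.11 t 4.95
```

arm_command(
  series=[
    [[5.6, -2, 1, 0, -0.14], [5.6, -4, 2, 0, -0.28], [5.6, -7, 3, 0, -0.42], [5.6, -9, 4, 0, -0.56], [5.6, -12, 5, 0, -0.7], [5.6, -14, 6, 0, -0.84], [5.6, -17, 7, 0, -0.98], [5.6, -19, 8, 0, -1.12], [5.6, -22, 9, 0, -1.26], [5.6, -24, 10, 0, -1.4], [5.6, -25.2, 10.5, 0, -1.54], [5.6, -25.2, 10.5, 0, -1.68]],
  ],
)

```text
t: 6.15
position: [0.4482, -0.0268, 0.1956]
orientation: [-3.14, 0.002, -0.095]
force: [-0.6, -0.2, -0.6]
grip_width: 0.0587
```

arm_command(
  series=[
    [[5.6, -1, -3, 0, -0.14], [5.6, -2, -6, 0, -0.28], [5.6, -3, -9, 0, -0.42], [5.6, -4, -12, 0, -0.56], [5.6, -5, -15, 0, -0.7], [5.6, -6, -18, 0, -0.84], [5.6, -7, -21, 0, -0.98], [5.6, -7.7, -24, 0, -1.12], [5.6, -7.7, -26.2, 0, -1.26], [5.6, -7.7, -26.2, 0, -1.4], [5.6, -7.7, -26.2, 0, -1.54], [5.6, -7.7, -26.2, 0, -1.604]],
  ],
)

```text
t: 7.35
position: [0.3989, 0.2398, 0.1954]
orientation: [-3.139, 0.0, 1.506]
force: [0.1, -1.1, -0.5]
grip_width: 0.0588
```

Run:
```python
from h import *
c=cam('wrist','w4.png');s=monitor.sense();print(s['grip_width'],s['force'])
W=cloud(c);np.save('w4.npy',W)
trayfit(c,(.53,.25),.09)
print(find(c,'box'),find(c,'lid'),find(c,'tray_a_mid'));go(.42,.24,.2,1.5)
```

```text
0.05861058336001557 [ 0.9673  0.1294 -1.4066]
(0.003, 0.034) 108 [0.47   0.3095 0.0092] z 0.0058 ((470.794921875, 309.90228271484375), (7.749091625213623, 17.543487548828125), 89.73591613769531)
(0.003, 0.034) 98 [0.5489 0.3007 0.0202] z 0.0186 ((546.4880981445312, 300.77960205078125), (24.604862213134766, 5.5162529945373535), 3.5023558139801025)
[(0.71, array([0.4109, 0.2613, 0.0098]))] [(0.62, array([0.5642, 0.2421, 0.0547]))] []
go [ 0.18  2.08 -0.42] spin -0.002 now [0.3992 0.2397 0.1958] yaw 1.498 j7 0.26 t 7.55
```

View pics/w4.png

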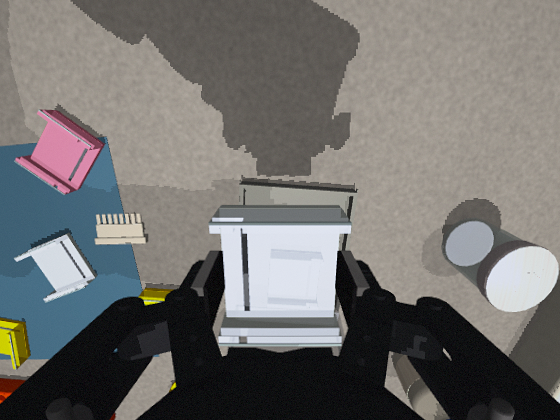

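The tray is held squarely. The box's near rim shows at about (300,185) and the rest of it is hidden by the tray. I'll fit the rim from this cloud and the first top cloud.

```bash
python3 - <<'E'
from h import *
W=np.load('w4.npy');z=W[...,2]
sel=lambda W,lo,hi:W[np.isfinite(W).all(2)&(W[...,2]>lo)&(W[...,2]<hi)&(W[...,0]>.4)&(W[...,0]<.6)&(abs(W[...,1]-.246)<.085)]
P=sel(W,.014,.0215);print('wrist rim',len(P),P.min(0),P.max(0))
n=P[P[:,0]<.445];
f=np.polyfit(n[:,1],n[:,0],1);print('near rim',len(n),'slope',f[0],'x at .246',np.polyval(f,.246),n[:,0].std(),n[:,1].min(),n[:,1].max())
for nm,cond in(('right',P[:,1]<.205),('left',P[:,1]>.285)):
    q=P[cond&(P[:,0]>.44)]
    if len(q)>10:
        f=np.polyfit(q[:,0],q[:,1],1);print(nm,len(q),f[0],'y at .46/.5',np.polyval(f,.46),np.polyval(f,.5),q[:,0].min(),q[:,0].max())
W=np.load('top0.npy')
P=sel(W,.02,.034);P=P[(P[:,0]<.575)&(abs(P[:,1]-.25)<.05)]
print('tray a walls',len(P));
for q in (P[P[:,0]<.53],P[P[:,0]>=.53]):
    if len(q)>5: print(len(q),q.mean(0),q[:,:2].min(0),q[:,:2].max(0))
P=sel(W,.008,.0125);P=P[(P[:,0]<.57)&(P[:,0]>.48)&(abs(P[:,1]-.25)<.05)];print('floor a',len(P),P.mean(0),P.min(0),P.max(0),cv2.minAreaRect((P[:,:2]*1000).astype(np.float32)))
E
python3 - <<'E'
import cv2
a=cv2.imread('pics/top0.png');cv2.imwrite('pics/top0d.png',cv2.resize(a[160:255,165:245],None,fx=7,fy=6.3,interpolation=cv2.INTER_CUBIC))
E
```

```text
wrist rim 554 [0.4    0.1953 0.014 ] [0.5588 0.325  0.0211]
near rim 407 slope 0.1211861996325036 x at .246 0.4052033148644467 0.011108443935310075 0.19526180834366585 0.32501377155757694
left 153 -0.14904994000817828 y at .46/.5 0.31381359402772085 0.30785159642739374 0.4403265168257036 0.5588482608504564
tray a walls 241
31 [0.4735 0.2578 0.0291] [0.4021 0.2287] [0.4834 0.2927]
210 [0.5539 0.2466 0.0246] [0.5317 0.2004] [0.5746 0.3   ]
floor a 228 [0.5096 0.2497 0.0103] [0.4818 0.2013 0.008 ] [0.5502 0.2982 0.0125] ((512.71630859375, 251.90451049804688), (102.05755615234375, 61.70923614501953), 82.0382308959961)
```

arm_command(
  series=[
    [[5.6, -4, 2, 0, 0], [5.6, -7, 6, 0, 0], [5.6, -10, 10, 0, 0], [5.6, -12.8, 14, 0, 0], [5.6, -12.8, 18, 0, 0], [5.6, -12.8, 18, 0, 0], [5.6, -12.8, 18, 0, 0]],
  ],
)

```text
t: 8.25
position: [0.5696, 0.0996, 0.1956]
orientation: [-3.14, -0.0, 1.498]
force: [-0.7, 1.5, -1.3]
grip_width: 0.0589
```

Run:
```python
from h import *
c=cam('wrist','w5.png');W=cloud(c);np.save('w5.npy',W)
ct=cam('top');np.save('top1.npy',cloud(ct))
s=monitor.sense();print(s['position'],s['orientation'],s['grip_width'])
img=c['img'][:,:,::-1]
P=W[np.isfinite(W).all(2)&(W[...,2]>.014)&(W[...,2]<.0215)&(W[...,0]>.36)&(W[...,0]<.6)&(abs(W[...,1]-.246)<.1)]
r=cv2.minAreaRect((P[:,:2]*1000).astype(np.float32));print(len(P),P.min(0),P.max(0),r)
trayfit(c,(.515,.25),.055)
cv2.imwrite('pics/w5c.png',cv2.resize(img[60:360,260:560],None,fx=2,fy=2))
```

```text
[0.5691 0.1    0.1962] [-3.1408  0.      1.5004] 0.05839265712481411
4909 [0.3959 0.1743 0.014 ] [0.5762 0.3243 0.0215] ((482.8347473144531, 249.09080505371094), (129.95689392089844, 177.52500915527344), 82.51280212402344)
(0.018, 0.034) 487 [0.4778 0.2517 0.0288] z 0.03 ((477.4846496582031, 253.56195068359375), (60.75880432128906, 5.834010124206543), 82.82506561279297)
(0.018, 0.034) 374 [0.5356 0.2443 0.029 ] z 0.0301 ((536.055419921875, 245.9525909423828), (60.63296890258789, 5.78610897064209), 81.48107147216797)
(0.018, 0.034) 1435 [0.5547 0.2444 0.0205] z 0.0205 ((556.5603637695312, 244.777099609375), (89.1307601928711, 26.033681869506836), 82.63101196289062)
(0.003, 0.034) 8764 [0.5143 0.2486 0.0123] z 0.0103 ((515.1378173828125, 250.11526489257812), (109.43961334228516, 109.44438934326172), 60.77911376953125)
```

View pics/w5c.png

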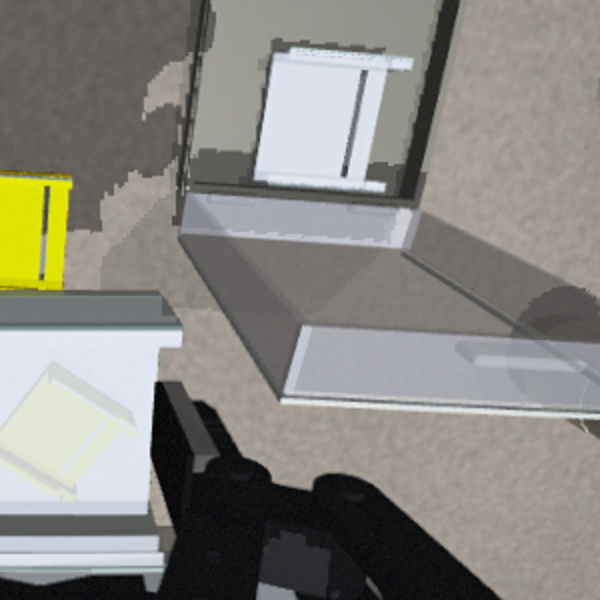

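Tray a is fitted at (0.507, 0.250) at 82.4°, with wall tops at z 30 mm, so it stands on the box floor. Box yaw is about -0.13 and its centre about (0.470, 0.251). Target for b is box x = -33.5 mm.

arm_command(
  series=[
    [[5.6, 1, -4, 0, 0.06], [5.6, 2, -8, 0, 0.06], [5.6, 5, -12, 0, 0.06], [5.6, 9, -14.3, 0, 0.06], [5.6, 13, -14.3, 0, 0.06], [5.6, 14.7, -14.3, 3, 0.06], [5.6, 14.7, -14.3, 7, 0.06], [5.6, 14.7, -14.3, 11, 0.06], [5.6, 14.7, -14.3, 14, 0.06], [5.6, 14.7, -14.3, 14, 0.06]],
  ],
)

```text
t: 9.35
position: [0.4357, 0.2558, 0.0541]
orientation: [-3.138, 0.003, 1.441]
force: [0.6, 0.4, 0.3]
grip_width: 0.0585
```

Run:
```python
from h import *
go(.4366,.2569,.0225,1.44)
c=cam('wrist','w6.png');W=cloud(c)
m=np.isfinite(W).all(2)&(W[...,2]>.025)&(W[...,2]<.034)
P=W[m&(abs(W[...,0]-.5)<.06)&(abs(W[...,1]-.25)<.04)];print(len(P),P.mean(0) if len(P) else 0)
```

```text
go [0.13 0.09 3.16] spin 0.001 now [0.4357 0.2558 0.0541] yaw 1.441 j7 0.07 t 9.35
0 0
```

View pics/w6.png

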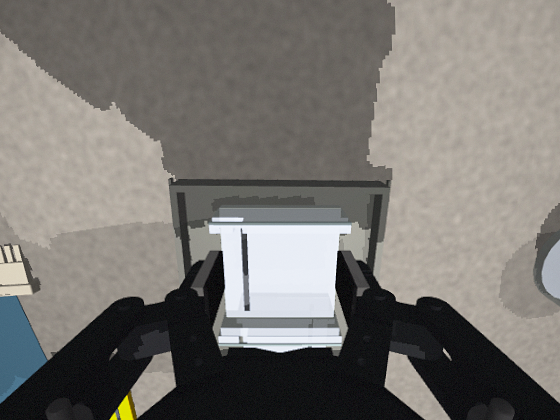

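Tray b sits centred between the box's side walls and clear of the near wall, so I lower it.

arm_command(
  series=[
    [[5.6, 0.1, 0.1, 1, 0], [5.6, 0.1, 0.1, 2, 0], [5.6, 0.1, 0.1, 2.8, 0], [5.6, 0.1, 0.1, 3.0, 0], [5.6, 0.1, 0.1, 3.2, 0], [5.6, 0.1, 0.1, 3.2, 0]],
  ],
)

```text
t: 10.0
position: [0.4388, 0.2571, 0.0244]
orientation: [3.142, -0.0, 1.44]
force: [0.2, 1.0, -0.8]
grip_width: 0.0589
```

arm_command(
  series=[
    [[6.4, 0, 0, 0.1, 0], [7, 0, 0, 0, 0], [7, 0, 0, 0, 0], [7, 0, 0, 0, 0], [7, 0, 0, -2, 0], [7, 0, 0, -6, 0], [7, 0, 0, -10, 0], [7, 0, 0, -14, 0], [7, 0, 0, -16, 0], [7, 0, 0, -16, 0]],
  ],
)

```text
t: 11.0
position: [0.4395, 0.2574, 0.1868]
orientation: [3.139, -0.003, 1.439]
force: [0.2, -0.9, -0.9]
grip_width: 0.0702
```

Run:
```python
from h import *
s=monitor.sense();c=cam('wrist','w7.png');np.save('w7.npy',cloud(c))
trayfit(c,(.437,.257),.05)
W=np.load('top0.npy')
go(.3,0.1,.2,1.3)
```

```text
(0.018, 0.034) 426 [0.407  0.2619 0.0296] z 0.0305 ((407.3026428222656, 261.70123291015625), (59.69978332519531, 5.521090507507324), 82.59758758544922)
(0.018, 0.034) 516 [0.465  0.254  0.0276] z 0.0298 ((465.9154968261719, 253.95672607421875), (59.952781677246094, 6.013289928436279), 82.19365692138672)
(0.018, 0.034) 452 [0.4761 0.2521 0.0274] z 0.0296 ((477.3784484863281, 253.4437255859375), (58.78191375732422, 5.779657363891602), 82.14427185058594)
(0.003, 0.034) 6384 [0.4379 0.257  0.0132] z 0.0105 ((438.4840087890625, 257.18798828125), (99.09575653076172, 83.87794494628906), 81.94499206542969)
go [-17.39 -11.74  -1.52] spin 0.139 now [0.4392 0.257  0.1851] yaw 1.439 j7 0.25 t 11.05
```

Tray b is in place at (0.4366, 0.2578): parallel to a, 6.5 mm gap, wall tops at 30 mm. The tool stays vertical, so I'll flip the other tray by pivoting it in a light grip against the box's near rim, standing it on end, then toppling it. First I look at it from above.

arm_command(
  series=[
    [[8.5, -3, 1, 0, 0.13], [8.5, -6, 2, 0, 0.26], [8.5, -9, 3, 0, 0.39], [8.5, -12, 4, 0, 0.52], [8.5, -15, 5, 0, 0.65], [8.5, -18, 6, 0, 0.78], [8.5, -22, 6.9, 0, 0.91], [8.5, -26, 6.9, 0, 1.04], [8.5, -29, 6.9, 0, 1.17], [8.5, -29, 6.9, 0, 1.17], [8.5, -29, 6.9, 0, 1.17]],
  ],
)

```text
t: 12.15
position: [0.4691, -0.0395, 0.1836]
orientation: [-3.141, 0.001, 0.271]
force: [0.5, 0.4, -0.8]
grip_width: 0.0851
```

Run:
```python
from h import *
c=cam('wrist','w8.png');trayfit(c,(.48,-.035),.06)
go(.4717,-.04,.05,.27)
```

```text
(0.018, 0.034) 299 [ 0.5025 -0.0214  0.0258] z 0.0263 ((502.9132385253906, -22.55954933166504), (5.214877605438232, 50.74089431762695), 17.80965232849121)
(0.018, 0.034) 344 [ 0.4481 -0.0441  0.0259] z 0.0264 ((448.3639221191406, -45.358245849609375), (5.380883693695068, 60.07110595703125), 18.147579193115234)
(0.003, 0.034) 3604 [ 0.4764 -0.0349  0.0104] z 0.0067 ((476.3345947265625, -36.32181930541992), (64.24327850341797, 60.68791580200195), 17.80965232849121)
go [ 0.21  0.19 13.38] spin 0.002 now [ 0.4693 -0.0388  0.1838] yaw 0.272 j7 -0.1 t 12.2
```

arm_command(
  series=[
    [[8.5, 0.8, 2, 4, -0.042], [8.5, 0.8, 2, 8, -0.042], [8.5, 0.8, 2, 12, -0.042], [8.2, 0.8, 2, 14.2, -0.042], [8, 0.8, 2, 15.1, -0.042], [8, 0.8, 2, 15.1, -0.042], [8, 0.8, 2, 15.1, -0.042]],
  ],
)

```text
t: 12.9
position: [0.4828, -0.0562, 0.0341]
orientation: [3.142, -0.001, 0.313]
force: [0.5, 0.2, 0.1]
grip_width: 0.0798
```

arm_command(
  series=[
    [[6, 0, 0, 0, 0], [6, 0, 0, 0, 0], [6, 0, 0, 0, 0], [6, 0, 0, 0, 0]],
  ],
  squeeze=20,
)

```text
t: 13.3
position: [0.483, -0.0566, 0.0345]
orientation: [3.141, -0.002, 0.312]
force: [-1.0, 0.4, 10.2]
grip_width: 0.0631
```

Run:
```python
from h import *
c=cam('wrist','w9.png');trayfit(c,(.4764,-.036),.06)
go(.4829,-.0562,.0325,.314)
```

```text
(0.018, 0.034) 1772 [ 0.4475 -0.0443  0.0259] z 0.0264 ((445.0776062011719, -46.68071365356445), (11.564229965209961, 61.946224212646484), 17.38274383544922)
(0.018, 0.034) 1779 [ 0.504  -0.0267  0.0259] z 0.0263 ((507.1980285644531, -27.18210792541504), (11.546570777893066, 61.711883544921875), 17.51822280883789)
(0.003, 0.034) 14384 [ 0.4754 -0.0344  0.0116] z 0.0068 ((476.1658630371094, -36.97498321533203), (76.68456268310547, 61.94646072387695), 17.336225509643555)
go [ 0.01 -0.04  0.2 ] spin -0.002 now [ 0.483  -0.0566  0.0345] yaw 0.312 j7 -0.17 t 13.35
```

View pics/w9.png

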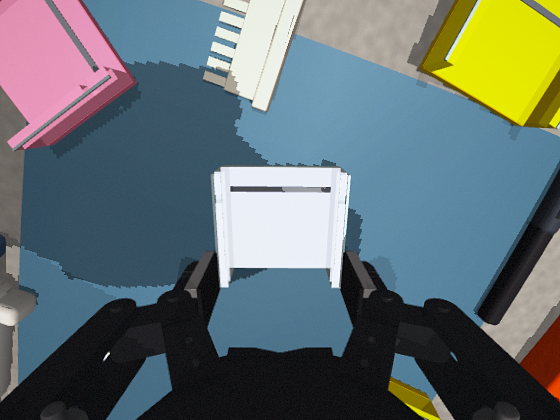

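The tray is gripped by its walls at the end without the slot. The slot shows at row 188, far end. Now to the rim.

arm_command(
  series=[
    [[5.8, 0, 0, -4, 0], [5.8, 0, -1, -8, 0.14], [5.8, 0, -4, -8, 0.28], [5.8, -0.3, -8, -8, 0.42], [5.8, -0.6, -12, -8, 0.56], [5.8, -0.9, -16, -8, 0.7], [5.8, -1.2, -20, -8, 0.84], [5.8, -1.4, -24, -8, 0.98], [5.8, -1.6, -28, -8, 1.12], [5.8, -1.8, -31, -8, 1.26], [5.8, -1.8, -34.4, -8, 1.4], [5.8, -1.8, -34.4, -8, 1.54]],
  ],
)

```text
t: 14.55
position: [0.358, 0.2695, 0.1139]
orientation: [-3.141, 0.003, -1.228]
force: [0.1, -1.0, -0.7]
grip_width: 0.063
```

arm_command(
  series=[
    [[5.8, 0, 0, 0, 0.14], [5.8, 0, 0, 0, 0.28], [5.8, 0, 0, 0, 0.42], [5.8, 0, 0, 0, 0.472], [5.8, 0, 0, 0, 0.472]],
  ],
)

```text
t: 15.05
position: [0.3597, 0.2655, 0.1137]
orientation: [-3.142, 0.001, -1.699]
force: [-0.4, 0.4, -0.7]
grip_width: 0.0628
```

Run:
```python
from h import *
s=monitor.sense();print(s['grip_width'],s['force'],s['joint_pos'])
go(.3601,.2653,.07,-1.70)
c=cam('wrist','w10.png');W=cloud(c)
p=s['position'];m=np.isfinite(W).all(2)&(W[...,2]>.06)&(np.hypot(W[...,0]-p[0],W[...,1]-p[1])<.065)
P=W[m]; ex=np.array([.9914,-.1305]);e=(P[:,:2]-p[:2])@ex;P=np.c_[e,P[:,2]]
f=(P[:,0]>5e-3)&(P[:,0]<.05);print('tray zs by u',[(round(a,3),np.percentile(P[(abs(P[:,0]-a)<.004),1],[5,50,95]).round(4)) for a in(.015,.03,.04,.047)], P[:,0].max())
```

```text
0.06278720527593344 [-0.3853  0.3637 -0.73  ] [-0.8567  0.8045  0.2693  2.0891 -0.641   0.3273 -1.7515]
go [ 0.01 -0.04  4.37] spin 0.001 now [0.3597 0.2655 0.1137] yaw -1.699 j7 -1.75 t 15.05
tray zs by u [(0.015, array([0.086 , 0.1779, 0.1944])), (0.03, array([0.0846, 0.0858, 0.106 ])), (0.04, array([0.0846, 0.0859, 0.1056])), (0.047, array([0.0833, 0.0857, 0.1058]))] 0.05003124013649856
```

arm_command(
  series=[
    [[5.8, 0, 0, 3, 0], [5.8, 0, 0, 5.5, 0], [5.8, 0, 0, 6.1, 0], [5.8, 0, 0, 6.4, 0], [5.8, 0, 0, 6.7, 0], [5.8, 0, 0, 7, 0], [5.8, 0, 0, 7.3, 0], [5.8, 0, 0, 7.7, 0], [5.8, 0, 0, 7.7, 0]],
  ],
  squeeze=20,
)

```text
t: 16.0
position: [0.3598, 0.2655, 0.0365]
orientation: [-3.141, 0.001, -1.699]
force: [-1.6, 2.0, 3.5]
grip_width: 0.0632
```

```bash
cat >> h.py <<'E'
def tilt():
    s=monitor.sense();print(s['grip_width'],s['force'],s['position'],s['t'])
    c=cam('wrist');W=cloud(c);p=s['position'];d=W[...,:2]-p[:2]
    u=d@np.array([.9914,-.1305]);v=d@np.array([.1305,.9914])
    m=np.isfinite(W).all(2)&(abs(v)<.022)&(abs(u)<.075)&(W[...,2]<.12)&(W[...,2]>.003)
    for a in np.arange(-.03,.07,.008):
        q=W[m&(abs(u-a)<.002)][:,2]
        if len(q)>5:print('u %.3f'%a,len(q),np.percentile(q,[5,50,95]).round(4))
E
python3 -c "
from h import *
tilt()"
```

```text
0.06323968833265878 [-1.6077  1.9988  3.4594] [0.3598 0.2655 0.0365] 16.0
u 0.002 233 [0.0062 0.0077 0.0091]
u 0.010 7114 [0.0137 0.102  0.1124]
u 0.018 6631 [0.0183 0.1137 0.1192]
u 0.026 506 [0.0215 0.0228 0.0242]
u 0.034 586 [0.0264 0.0279 0.0293]
u 0.042 690 [0.0321 0.0335 0.0346]
u 0.050 834 [0.0367 0.0381 0.0394]
u 0.058 682 [0.0094 0.0104 0.0115]
u 0.066 699 [0.0093 0.0104 0.0115]
```

It pivots easily, at about 32° with only 3.5 N. I'll carry on toward the rim.

arm_command(
  series=[
    [[5.8, 0, -0.2, 0, 0], [5.8, 0, -0.4, 0, 0], [5.8, 0, -0.6, 0, 0], [5.8, 0, -0.8, 0, 0], [5.8, 0, -1, 0.05, 0], [5.8, 0, -1.1, 0.1, 0], [5.8, 0, -1.2, 0.15, 0], [5.8, 0, -1.2, 0.2, 0]],
  ],
)

```text
t: 16.85
position: [0.3694, 0.2639, 0.0344]
orientation: [3.137, -0.0, -1.699]
force: [-17.9, 2.0, 18.3]
grip_width: 0.0629
```

```bash
python3 -c "
from h import *
tilt()"
```

```text
0.06290815777005879 [-17.8884   2.0064  18.2991] [0.3694 0.2639 0.0344] 16.85
u 0.002 291 [0.0059 0.0072 0.0088]
u 0.010 7084 [0.0143 0.1    0.1103]
u 0.018 6844 [0.0195 0.1109 0.117 ]
u 0.026 505 [0.0226 0.0242 0.0255]
u 0.034 595 [0.0283 0.0298 0.0313]
u 0.042 735 [0.034  0.0354 0.0368]
u 0.050 2033 [0.0101 0.0361 0.0401]
u 0.058 691 [0.0094 0.0104 0.0115]
u 0.066 707 [0.0093 0.0104 0.0115]
```

At about 35° the low corner is on the bench ahead of the pads and friction jams it. Pulling back and down about that corner will rotate it the right way.

arm_command(
  series=[
    [[5.8, 0, 0.2, 0.1, 0], [5.8, 0, 0.4, 0.2, 0], [5.8, 0, 0.6, 0.3, 0], [5.8, 0, 0.85, 0.5, 0], [5.8, 0, 1.05, 0.7, 0]],
  ],
)

```text
t: 17.4
position: [0.3633, 0.2649, 0.0283]
orientation: [-3.137, 0.002, -1.702]
force: [3.8, -2.1, 31.4]
grip_width: 0.0628
```

```bash
python3 -c "
from h import *
tilt()"
```

```text
0.06279694145241257 [ 3.7682 -2.0807 31.4482] [0.3633 0.2649 0.0283] 17.4
u 0.010 7033 [0.0825 0.0941 0.1043]
u 0.018 6089 [0.0176 0.1065 0.1113]
u 0.026 458 [0.022  0.024  0.0259]
u 0.034 593 [0.0297 0.0315 0.0332]
u 0.042 799 [0.0377 0.0391 0.0409]
u 0.050 1541 [0.0308 0.0436 0.0455]
u 0.058 1337 [0.0096 0.0121 0.0306]
u 0.066 751 [0.0094 0.0104 0.0116]
```

arm_command(
  series=[
    [[5.8, 0, 0.25, 0.1, 0], [5.8, 0, 0.45, 0.2, 0], [5.8, 0, 0.6, 0.32, 0], [5.8, 0, 0.72, 0.45, 0], [5.8, 0, 0.82, 0.58, 0], [5.8, 0, 0.9, 0.68, 0]],
  ],
)

```text
t: 18.05
position: [0.3539, 0.2663, 0.0212]
orientation: [-3.138, 0.001, -1.701]
force: [1.8, -1.6, 21.2]
grip_width: 0.0629
```

```bash
python3 -c "
from h import *
tilt()"
```

```text
0.06286944022410693 [ 1.8322 -1.6233 21.1988] [0.3539 0.2663 0.0212] 18.05
u 0.010 6717 [0.077  0.0874 0.0972]
u 0.018 6046 [0.0809 0.0994 0.1041]
u 0.026 288 [0.0209 0.0239 0.0267]
u 0.034 399 [0.0336 0.0365 0.0394]
u 0.042 783 [0.0177 0.0485 0.0521]
u 0.050 1536 [0.0037 0.0504 0.0527]
u 0.058 295 [0.0035 0.0044 0.0056]
u 0.066 1355 [0.0097 0.0253 0.0311]
```

Now at 58°, but the fingertips are near the bench. I'll use the rim top (18 mm up) as the stop for that low corner instead: lift, move forward 27 mm, then press down.

arm_command(
  series=[
    [[5.8, 0, 0, -1.2, 0], [5.8, 0, 0, -2.5, 0], [5.8, 0, -1.4, -2.5, 0], [5.8, 0, -2.7, -2.5, 0], [5.8, 0, -2.7, -2.5, 0]],
  ],
)

```text
t: 18.6
position: [0.3807, 0.2623, 0.0456]
orientation: [-3.14, 0.0, -1.701]
force: [-0.5, 0.5, -0.2]
grip_width: 0.0631
```

```bash
python3 -c "
from h import *
tilt();go(.3948,.2607,.02,-1.7)"
```

```text
0.0630774870653443 [-0.499   0.5216 -0.1503] [0.3807 0.2623 0.0456] 18.6
u 0.010 5897 [0.1012 0.1105 0.1189]
u 0.018 1860 [0.0351 0.1139 0.1196]
u 0.026 297 [0.0443 0.0469 0.0496]
u 0.034 428 [0.0569 0.0598 0.0624]
u 0.042 1204 [0.0097 0.0692 0.0743]
u 0.050 1668 [0.0098 0.0747 0.0765]
u 0.058 641 [0.0094 0.0104 0.0114]
u 0.066 659 [0.0093 0.0103 0.0113]
go [-0.02 -1.54  2.55] spin -0.001 now [0.3795 0.2625 0.0455] yaw -1.701 j7 -1.68 t 18.65
```

arm_command(
  series=[
    [[5.8, 0, 0, 0.3, 0], [5.8, 0, 0.1, 0.5, 0], [5.8, 0, 0.2, 0.7, 0], [5.8, 0, 0.3, 0.9, 0], [5.8, 0, 0.38, 1.1, 0], [5.8, 0, 0.44, 1.3, 0], [5.8, 0, 0.48, 1.45, 0], [5.8, 0, 0.48, 1.5, 0]],
  ],
)

```text
t: 19.45
position: [0.3733, 0.2635, 0.0306]
orientation: [3.14, 0.0, -1.699]
force: [-7.9, 1.1, 15.2]
grip_width: 0.0631
```

```bash
python3 -c "
from h import *
tilt()
c=cam('scene','s2.png');cv2.imwrite('pics/s2c.png',cv2.resize(c['img'][140:290,270:470,::-1],None,fx=4,fy=4))"
```

```text
0.0630873160066246 [-7.8851  1.0889 15.2127] [0.3733 0.2635 0.0306] 19.45
u 0.010 6721 [0.0863 0.0968 0.1067]
u 0.018 6546 [0.0893 0.1079 0.1134]
u 0.026 284 [0.0303 0.0331 0.0356]
u 0.034 423 [0.0422 0.0452 0.048 ]
u 0.042 1023 [0.0293 0.0556 0.0605]
u 0.050 1647 [0.0097 0.0597 0.0618]
u 0.058 727 [0.0093 0.0104 0.0115]
u 0.066 807 [0.0094 0.0104 0.0115]
```

View pics/s2c.png

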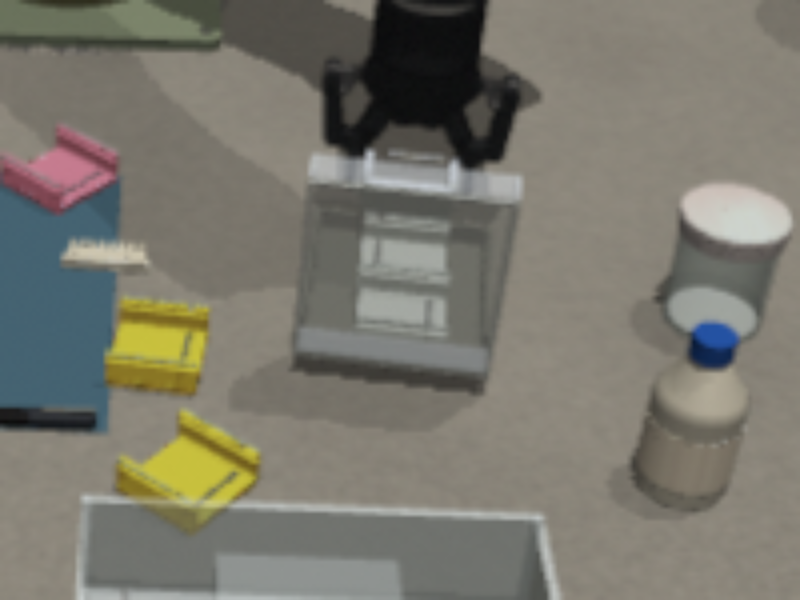

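The corner slipped off the rim's outer edge, and its bottom face now leans on the rim edge above the pads. Pressing straight down with that contact should raise it toward 75–85°.

arm_command(
  series=[
    [[5.8, 0, 0, 0.2, 0], [5.8, 0, 0, 0.4, 0], [5.8, 0, 0, 0.6, 0], [5.8, 0, 0, 0.8, 0], [5.8, 0, 0, 1, 0], [5.8, 0, -0.1, 1, 0], [5.8, 0, -0.2, 1, 0], [5.8, 0, -0.2, 1, 0]],
  ],
)

```text
t: 20.35
position: [0.3713, 0.2638, 0.0208]
orientation: [3.131, -0.001, -1.697]
force: [-30.5, 4.0, 29.4]
grip_width: 0.0633
```

```bash
python3 -c "
from h import *
tilt()"
```

```text
0.06330193975801209 [-30.4562   3.9658  29.366 ] [0.3713 0.2638 0.0208] 20.35
u 0.010 6582 [0.0764 0.0867 0.0966]
u 0.018 6072 [0.0801 0.0967 0.1032]
u 0.026 128 [0.0277 0.0305 0.0343]
u 0.034 805 [0.0035 0.0048 0.0499]
u 0.042 1834 [0.0307 0.0578 0.0591]
u 0.050 1831 [0.0097 0.0153 0.0304]
u 0.058 840 [0.0094 0.0104 0.0116]
u 0.066 881 [0.0094 0.0104 0.0115]
```

Now about 70°, leaning on the rim and almost balanced. I'll relieve the load, release, rise and check that it stays leaning.

arm_command(
  series=[
    [[5.8, 0, 0.2, 0, 0], [5.8, 0, 0.4, 0, 0], [5.8, 0, 0.4, 0, 0]],
  ],
)

```text
t: 20.7
position: [0.3708, 0.2639, 0.0206]
orientation: [3.139, 0.0, -1.699]
force: [-9.5, 2.1, 8.3]
grip_width: 0.063
```

arm_command(
  series=[
    [[6.8, 0, 0, 0, 0], [7.6, 0, 0, 0, 0], [8, 0, 0, 0, 0], [8, 0, 0, -2, 0], [8, 0, 0, -5, 0], [8, 0, 0, -9, 0], [8, 0, 0, -13, 0], [8, 0, 0, -15, 0], [8, 0, 0, -15, 0]],
  ],
)

```text
t: 21.6
position: [0.3729, 0.2642, 0.1727]
orientation: [-3.139, 0.003, -1.699]
force: [-0.1, 0.2, -1.3]
grip_width: 0.0802
```

Run:
```python
from h import *
s=monitor.sense();p0=np.array([.3713,.2638])
c=cam('wrist','w12.png');W=cloud(c);np.save('w12.npy',W);d=W[...,:2]-p0
u=d@np.array([.9914,-.1305]);v=d@np.array([.1305,.9914])
m=np.isfinite(W).all(2)&(abs(v)<.022)&(W[...,2]>.002)&(W[...,2]<.12)
for a in np.arange(-.06,.07,.006):
    q=W[m&(abs(u-a)<.0015)][:,2]
    if len(q)>3:print('u %.3f'%a,len(q),np.percentile(q,[5,50,95]).round(4))
print(s['position'],s['force'],s['grip_width'])
h=m&(W[...,2]>.035);print('high',h.sum(),u[h].min(),u[h].max(),W[h][:,2].max())
```

```text
u 0.006 4 [0.002  0.0022 0.0023]
u 0.012 61 [0.0067 0.0083 0.01  ]
u 0.018 81 [0.0151 0.0172 0.0194]
u 0.024 114 [0.025  0.0277 0.0298]
u 0.030 97 [0.0356 0.0376 0.0394]
u 0.036 149 [0.0453 0.0469 0.0491]
u 0.042 234 [0.0305 0.0534 0.055 ]
u 0.048 275 [0.0099 0.0231 0.0311]
u 0.054 137 [0.0092 0.0104 0.0116]
u 0.060 138 [0.0093 0.0104 0.0116]
u 0.066 139 [0.0091 0.0102 0.0114]
[0.3729 0.2642 0.1727] [-0.0903  0.2366 -1.2946] 0.08018471988197752
high 829 0.028293238012334354 0.045170739019008074 0.055839513184256256
```

View pics/w12.png

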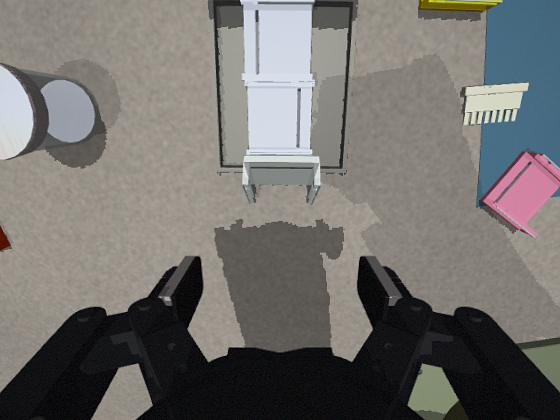

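It leans stably at 58° on the rim. The top edge is at about (280,160), and b and a are undisturbed. Next, closed fingers go to its box side above b and push the top edge toward the robot.

arm_command(
  series=[
    [[4, 0, -3, 0, 0], [1, 0, -6, 0, 0], [0, 0, -7.6, 0, 0], [0, 0, -7.6, 0, 0], [0, 0, -7.6, 4, 0], [0, 0, -7.6, 8, 0], [0, 0, -7.6, 10.7, 0], [0, 0, -7.6, 10.7, 0]],
  ],
)

```text
t: 22.45
position: [0.4457, 0.2529, 0.0604]
orientation: [3.137, -0.003, -1.7]
force: [0.1, -0.2, 0.7]
grip_width: -0.0001
```

arm_command(
  series=[
    [[0, 0, 1, 0, 0], [0, 0, 1.7, 0, 0], [0, 0, 2.3, -0.1, 0], [0, 0, 3, -0.2, 0], [0, 0, 3.7, -0.3, 0], [0, 0, 4.5, -0.3, 0]],
  ],
)

```text
t: 23.05
position: [0.4025, 0.2598, 0.0669]
orientation: [-3.141, 0.0, -1.7]
force: [0.7, -1.2, -0.2]
grip_width: -0.0
```

```bash
cat >> h.py <<'E'
def prof(p0=(.3713,.2638),lo=-.09,hi=.07):
    s=monitor.sense();c=cam('wrist');W=cloud(c);d=W[...,:2]-np.array(p0)
    u=d@np.array([.9914,-.1305]);v=d@np.array([.1305,.9914])
    m=np.isfinite(W).all(2)&(abs(v)<.03)&(W[...,2]>.004)&(W[...,2]<.07)
    print(s['position'],s['force'],s['t'])
    for a in np.arange(lo,hi,.006):
        q=W[m&(abs(u-a)<.0015)][:,2]
        if len(q)>3:print('u %.3f'%a,len(q),np.percentile(q,[5,50,95]).round(4))
E
python3 -c "
from h import *
prof()"
```

```text
[0.4025 0.2598 0.0669] [ 0.7123 -1.1648 -0.1792] 23.05
u 0.012 19 [0.011  0.0359 0.0435]
u 0.024 13 [0.0166 0.0181 0.0189]
u 0.030 1042 [0.0043 0.0114 0.0188]
u 0.036 179 [0.0543 0.0632 0.0693]
u 0.042 479 [0.0305 0.061  0.0691]
u 0.048 1383 [0.0101 0.0224 0.031 ]
u 0.054 406 [0.0093 0.0104 0.0115]
u 0.060 419 [0.0092 0.0103 0.0114]
u 0.066 443 [0.0093 0.0104 0.0115]
```

arm_command(
  series=[
    [[0, 0, 1, 0, 0], [0, 0, 2, 0.1, 0], [0, 0, 3, 0.2, 0], [0, 0, 4, 0.4, 0], [0, 0, 5, 0.6, 0], [0, 0, 5, 0.6, 0]],
  ],
)

```text
t: 23.7
position: [0.352, 0.2662, 0.0604]
orientation: [3.14, -0.0, -1.699]
force: [0.8, -0.2, -0.9]
grip_width: 0.0
```

arm_command(
  series=[
    [[4, 0, 0, -4, 0], [8, 0, 0, -8, 0], [8, 0, 0, -11, 0], [8, 0, 0, -11, 0]],
  ],
)

```text
t: 24.1
position: [0.3543, 0.2667, 0.1735]
orientation: [-3.138, 0.003, -1.7]
force: [0.2, 0.8, -0.0]
grip_width: 0.0578
```

Run:
```python
from h import *
prof()
c=cam('wrist','w13.png');trayfit(c,(.335,.27),.06)
```

```text
[0.3543 0.2667 0.1735] [ 0.2053  0.7624 -0.0262] 24.1
u -0.072 157 [0.0254 0.0265 0.0277]
u -0.066 160 [0.0255 0.0265 0.0276]
u -0.060 153 [0.0255 0.0265 0.0278]
u -0.054 173 [0.0254 0.0265 0.0275]
u -0.048 168 [0.0253 0.0264 0.0275]
u -0.042 171 [0.0253 0.0266 0.0276]
u -0.036 178 [0.0253 0.0264 0.0276]
u -0.030 179 [0.0256 0.0265 0.0276]
u -0.024 183 [0.0255 0.0264 0.0275]
u -0.018 185 [0.0253 0.0264 0.0274]
u 0.030 246 [0.0042 0.0103 0.0191]
u 0.036 130 [0.0041 0.0047 0.0056]
u 0.042 84 [0.0041 0.0047 0.0059]
u 0.048 301 [0.0092 0.0298 0.0313]
u 0.054 182 [0.009  0.0104 0.0115]
u 0.060 243 [0.009  0.0104 0.0114]
u 0.066 188 [0.0089 0.0103 0.0114]
(0.018, 0.034) 3710 [0.329  0.2704 0.0264] z 0.0264 ((327.6405944824219, 270.78985595703125), (63.99843978881836, 60.958988189697266), 82.0877914428711)
(0.003, 0.034) 3752 [0.3294 0.2705 0.0262] z 0.0264 ((327.6405944824219, 270.78985595703125), (63.99843978881836, 60.958988189697266), 82.0877914428711)
```

The tray is now upside down and flat: centre (0.3276, 0.2708), top z 26.4 mm, 64 x 61 mm. I'll regrip by the ends of its floor plate, keeping the tips high so they clear a and b in the box.

arm_command(
  series=[
    [[8, 0, 1, 0, -0.145], [8, -0.1, 2.7, 0, -0.29], [8, -0.1, 2.7, 0, -0.435], [8, -0.1, 2.7, 0, -0.58], [8, -0.1, 2.7, 0, -0.725], [8, -0.1, 2.7, 0, -0.87], [8, -0.1, 2.7, 0, -1.015], [8, -0.1, 2.7, 0, -1.16], [8, -0.1, 2.7, 0, -1.305], [8, -0.1, 2.7, 0, -1.45], [7.6, -0.1, 2.7, 0, -1.562], [7.6, -0.1, 2.7, 0, -1.562]],
  ],
)

```text
t: 25.4
position: [0.3267, 0.2702, 0.1698]
orientation: [3.141, 0.001, -0.137]
force: [0.2, -1.5, -0.2]
grip_width: 0.0758
```

Run:
```python
from h import *
c=cam('wrist','w14.png');trayfit(c,(.33,.27),.06);go(.3276,.2708,.038,-.138)
```

```text
(0.018, 0.034) 4110 [0.3276 0.2722 0.0263] z 0.0264 ((327.4579772949219, 270.47540283203125), (64.39556121826172, 60.135982513427734), 82.12248992919922)
(0.003, 0.034) 4230 [0.3277 0.273  0.0259] z 0.0264 ((327.470458984375, 270.56549072265625), (64.57745361328125, 60.135982513427734), 82.12248992919922)
go [ 0.1  -0.07 13.19] spin -0.003 now [0.3267 0.2703 0.1699] yaw -0.141 j7 -0.85 t 25.45
```

arm_command(
  series=[
    [[7.6, 0.1, 0, 5, 0], [7.6, 0.1, 0, 9, 0], [7.6, 0.1, 0, 12, 0], [7.2, 0.1, 0, 13.2, 0], [7.2, 0.1, 0, 13.2, 0], [7.2, 0.1, 0, 13.2, 0]],
  ],
)

```text
t: 26.05
position: [0.3278, 0.2702, 0.0387]
orientation: [3.141, 0.0, -0.14]
force: [0.1, 0.4, -0.8]
grip_width: 0.072
```

arm_command(
  series=[
    [[5.6, 0, 0, 0, 0], [5.6, 0, 0, 0, 0], [5.6, 0, 0, 0, 0], [5.6, 0, 0, 0, 0]],
  ],
  squeeze=30,
)

```text
t: 26.45
position: [0.3281, 0.2706, 0.0397]
orientation: [-3.14, -0.001, -0.139]
force: [-0.5, -0.4, 12.8]
grip_width: 0.0575
```

arm_command(
  series=[
    [[5.6, 0, 0, -2, 0], [5.6, 0, 0, -5, 0], [5.6, 0, 0, -5, 0]],
  ],
)

```text
t: 26.75
position: [0.3286, 0.271, 0.0918]
orientation: [-3.138, -0.003, -0.139]
force: [1.2, 0.8, -0.7]
grip_width: 0.056
```

Run:
```python
from h import *
s=monitor.sense();print(s['grip_width'],s['force'])
c=cam('wrist','w15.png');W=cloud(c);p=s['position']
m=np.isfinite(W).all(2)&(np.hypot(W[...,0]-p[0],W[...,1]-p[1])<.06)&(W[...,2]>.06)&(W[...,2]<.085)
P=W[m];print(len(P),np.percentile(P[:,2],[5,50,95]),cv2.minAreaRect((P[:,:2]*1000).astype(np.float32)))
go(.4717,.2538,.12,1.44)
```

```text
0.05602143139253436 [ 1.1951  0.8325 -0.7184]
310 [0.0783 0.0823 0.0848] ((327.84136962890625, 272.2348937988281), (22.104732513427734, 79.10639953613281), 81.97372436523438)
go [14.43 -0.29 -2.92] spin 1.563 now [0.3284 0.271  0.0905] yaw -0.139 j7 -0.85 t 26.8
```

The width went to the commanded 56 mm, so the tips slipped over the plate and the tray stayed behind. I'll check its pose and grip 5 mm lower.

arm_command(
  series=[
    [[7.6, 0, 0, -3, 0], [7.6, 0, 0, -7, 0], [7.6, 0, 0, -7, 0]],
  ],
)

```text
t: 27.1
position: [0.3286, 0.2711, 0.1619]
orientation: [-3.138, -0.003, -0.139]
force: [0.2, 1.0, 0.2]
grip_width: 0.0759
```

Run:
```python
from h import *
c=cam('wrist','w16.png');trayfit(c,(.33,.27),.06);go(.3276,.2708,.033,-.138)
```

```text
(0.018, 0.034) 4113 [0.3576 0.2673 0.0263] z 0.0264 ((358.8230285644531, 265.4391174316406), (63.79097366333008, 59.863643646240234), 82.03665924072266)
(0.003, 0.034) 4241 [0.3577 0.2682 0.0259] z 0.0264 ((358.8230285644531, 265.4391174316406), (63.79097366333008, 59.863643646240234), 82.03665924072266)
go [-0.1   0.06 12.71] spin -0.001 now [0.3283 0.2709 0.1601] yaw -0.139 j7 -0.85 t 27.15
```

The tray popped 31 mm toward the box, still upside down. Gripping it by the outside of its walls is safer, and those fingers fit into the troughs when placing.

arm_command(
  series=[
    [[8.5, 1, 0, 0, -0.145], [8.5, 2, 0.1, 0, -0.29], [8.5, 3.1, 0.1, 0, -0.435], [8.5, 3.1, 0.1, 0, -0.58], [8.5, 3.1, 0.1, 0, -0.725], [8.5, 3.1, 0.1, 0, -0.87], [8.5, 3.1, 0.1, 0, -1.015], [8.5, 3.1, 0.1, 0, -1.16], [8.5, 3.1, 0.1, 0, -1.305], [8.5, 3.1, 0.1, 0, -1.45], [8.5, 3.1, 0.1, 0, -1.575], [8.5, 3.1, 0.1, 0, -1.575]],
  ],
)

```text
t: 28.35
position: [0.358, 0.265, 0.1577]
orientation: [-3.14, 0.0, 1.439]
force: [-0.3, -0.4, 0.9]
grip_width: 0.0852
```

Run:
```python
from h import *
c=cam('wrist','w17.png');trayfit(c,(.355,.266),.06);go(.3588,.2654,.0225,1.435)
```

```text
(0.018, 0.034) 4374 [0.3573 0.265  0.0264] z 0.0264 ((358.81195068359375, 264.847412109375), (64.2236099243164, 60.2573356628418), 81.39761352539062)
(0.003, 0.034) 5371 [0.3648 0.2641 0.0238] z 0.0262 ((371.6583251953125, 263.9369201660156), (84.12242889404297, 85.79170989990234), 81.61024475097656)
go [ 0.05  0.09 13.53] spin -0.001 now [0.3581 0.265  0.1578] yaw 1.434 j7 0.15 t 28.4
```

arm_command(
  series=[
    [[8.5, 0, 0.1, 5, 0], [8.3, 0, 0.1, 9, 0], [8.2, 0, 0.1, 12, 0], [8, 0, 0.1, 13.2, 0], [8, 0, 0.1, 13.5, 0], [8, 0, 0.1, 13.5, 0]],
  ],
)

```text
t: 29.0
position: [0.3592, 0.265, 0.0234]
orientation: [-3.141, 0.0, 1.435]
force: [-0.2, -0.9, 0.3]
grip_width: 0.08
```

arm_command(
  series=[
    [[6, 0, 0, 0, 0], [6, 0, 0, 0, 0], [6, 0, 0, 0, 0], [6, 0, 0, 0, 0]],
  ],
  squeeze=35,
)

```text
t: 29.4
position: [0.3597, 0.2651, 0.0245]
orientation: [3.141, -0.001, 1.436]
force: [-1.1, 0.4, 5.0]
grip_width: 0.0635
```

arm_command(
  series=[
    [[6, 0, 0, -2, 0], [6, 0, 0, -6, 0], [6, 0, 0, -10, 0], [6, 0, 0, -10, 0]],
  ],
)

```text
t: 29.8
position: [0.3607, 0.2654, 0.128]
orientation: [3.137, -0.005, 1.435]
force: [0.9, -0.2, -0.5]
grip_width: 0.063
```

Run:
```python
from h import *
s=monitor.sense();print(s['grip_width'],s['force'])
c=cam('wrist','w18.png');W=cloud(c);p=np.array(s['position']);d=W[...,:2]-p[:2]
tx=np.array([np.cos(s['orientation'][2]),np.sin(s['orientation'][2])]);ty=np.array([tx[1],-tx[0]])
a=d@tx;b=d@ty
m=np.isfinite(W).all(2)&(abs(a)<.024)&(abs(b)<.05)&(W[...,2]<p[2]+.03)&(W[...,2]>p[2]-.03)
print('tool-y extent',np.percentile(b[m],[.5,99.5]),'z-TCP',np.percentile(W[m][:,2]-p[2],[5,50,95]))
for t in(-.02,-.01,0,.01,.02): print(t,np.median(W[m&(abs(b-t)<.003)][:,2]-p[2]) if (m&(abs(b-t)<.003)).any() else None)
go(.4717,.2538,.12,-.131)
```

```text
0.06303315795596034 [ 0.8842 -0.1956 -0.5405]
tool-y extent [-0.031   0.0288] z-TCP [0.0007 0.0018 0.0027]
-0.02 0.0018174855395972633
-0.01 0.001829721309405452
0 0.0019019770150445203
0.01 0.0018019666405704182
0.02 0.0018405178248361298
go [ 0.39 11.17  0.64] spin 1.566 now [0.3605 0.2651 0.126 ] yaw 1.435 j7 0.06 t 29.85
```

arm_command(
  series=[
    [[6, 0, 1, 0, 0.14], [6, 0, 2, 0, 0.28], [6, 0, 3, 0, 0.42], [6, 0, 4, 0, 0.56], [6, 0.1, 5, 0, 0.7], [6, 0.1, 6, 0, 0.84], [6, 0.2, 7, 0, 0.98], [6, 0.2, 8, 0, 1.12], [6, 0.3, 9, 0, 1.26], [6, 0.3, 10.2, 0, 1.4], [6, 0.3, 11.2, 0, 1.5], [6, 0.3, 11.2, 0, 1.566]],
  ],
)

```text
t: 31.05
position: [0.4718, 0.2524, 0.1231]
orientation: [3.141, -0.001, -0.135]
force: [-0.4, 0.6, -0.4]
grip_width: 0.0631
```

Run:
```python
from h import *
s=monitor.sense();print(s['grip_width'],s['force'])
go(.4716,.2527,.055,-.131)
c=cam('wrist','w19.png')
```

```text
0.0630713709768676 [-0.4074  0.6178 -0.4076]
go [-0.03 -0.03  6.81] spin -0.004 now [0.4718 0.2524 0.1231] yaw -0.135 j7 -0.74 t 31.05
```

arm_command(
  series=[
    [[6, 0, 0, 3, 0], [6, 0, 0, 5.5, 0], [6, 0, 0, 6.3, 0], [6, 0, 0, 7, 0], [6, 0, 0, 7.7, 0], [6, 0, 0, 8.3, 0], [6, 0, 0, 8.7, 0], [6, 0, 0, 8.7, 0]],
  ],
)

```text
t: 31.9
position: [0.4707, 0.253, 0.0363]
orientation: [3.142, 0.0, -0.129]
force: [-0.3, 0.1, -0.5]
grip_width: 0.0631
```

Run:
```python
from h import *
s=monitor.sense();print(s['grip_width'],s['force'],s['position'])
```

```text
0.06312218593195333 [-0.3186  0.0641 -0.4856] [0.4707 0.253  0.0363]
```

arm_command(
  series=[
    [[6, 0, 0, 0.2, 0], [6, 0, 0, 0.2, 0], [6.8, 0, 0, 0.1, 0], [7.4, 0, 0, 0, 0], [7.4, 0, 0, 0, 0], [7.4, 0, 0, -2, 0], [7.4, 0, 0, -5, 0], [7.4, 0, 0, -9, 0], [7.4, 0, 0, -13, 0], [7.4, 0, 0, -15, 0], [7.4, 0, 0, -15, 0]],
  ],
)

```text
t: 33.0
position: [0.4716, 0.2534, 0.1892]
orientation: [-3.139, -0.003, -0.129]
force: [-0.7, 0.2, -0.6]
grip_width: 0.0741
```

Run:
```python
from h import *
c=cam('wrist','w20.png');W=cloud(c)
ex=np.array([.9914,-.1305]);ey=np.array([.1305,.9914]);d=W[...,:2]-np.array([.4692,.2509]);bx=d@ex;by=d@ey
m=np.isfinite(W).all(2)
for lo,hi in[(.034,.045),(.026,.0335)]:
    q=m&(W[...,2]>lo)&(W[...,2]<hi)&(abs(bx)<.073)&(abs(by)<.05)
    q=cv2.morphologyEx(q.astype(np.uint8),cv2.MORPH_OPEN,np.ones((3,3)))
    n,l,st,_=cv2.connectedComponentsWithStats(q)
    for i in range(1,n):
        if st[i,4]>50:
            k=l==i;print((lo,hi),st[i,4],'z',np.percentile(W[k][:,2],[5,50,95]).round(4),'box rect',cv2.minAreaRect(np.c_[bx[k],by[k]].astype(np.float32)*1000))
s=monitor.sense();print(s['position'],s['force'])
L=m&(W[...,2]>.045)&(bx>.05)&(bx<.15)&(abs(by)<.07);print('lid',L.sum(),[ (round(z,3),np.median(bx[L&(abs(W[...,2]-z)<.006)]).round(4)) for z in np.arange(.05,.2,.02) if (L&(abs(W[...,2]-z)<.006)).any()],W[L][:,2].max())
```

```text
(0.034, 0.045) 3767 z [0.0353 0.0365 0.0376] box rect ((0.13602256774902344, 3.0714187622070312), (59.84441375732422, 64.13874053955078), 89.67501068115234)
(0.026, 0.0335) 71 z [0.0272 0.0305 0.0315] box rect ((70.2145767211914, 29.132244110107422), (10.264054298400879, 5.425269603729248), 88.96253204345703)
(0.026, 0.0335) 268 z [0.0279 0.0305 0.0317] box rect ((-53.095516204833984, 9.526269912719727), (5.5656328201293945, 45.66556930541992), 0.17855197191238403)
(0.026, 0.0335) 275 z [0.0276 0.0304 0.0317] box rect ((70.13612365722656, -2.713428497314453), (45.81981658935547, 5.492647171020508), 89.81065368652344)
(0.026, 0.0335) 62 z [0.0274 0.0304 0.0317] box rect ((-53.41362762451172, -21.96983528137207), (11.775107383728027, 5.3935112953186035), 87.4625015258789)
[0.471  0.2531 0.1875] [-1.3387 -0.2182 -0.7557]
lid 27608 [(np.float64(0.05), np.float64(0.103)), (np.float64(0.07), np.float64(0.105)), (np.float64(0.09), np.float64(0.1078)), (np.float64(0.11), np.float64(0.1103)), (np.float64(0.13), np.float64(0.1128)), (np.float64(0.15), np.float64(0.0958)), (np.float64(0.17), np.float64(0.1068)), (np.float64(0.19), np.float64(0.0508))] 0.2704506209997854
```

View pics/w20.png

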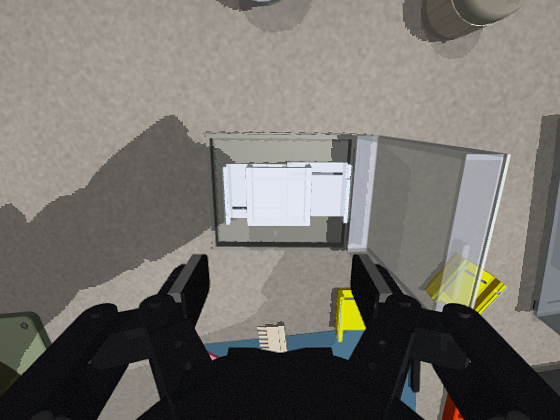

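Tray c is nested: top at z 36.5 mm (36 expected), level and square. Its walls at box x ≈ ±29.5 lie inside both troughs. b was nudged during the flip and now stands right next to a, still parallel. The lid is at about 1.69 rad, so I go over it and push it shut from behind.

arm_command(
  series=[
    [[4, 0, 0, -3, 0], [1, 0, 0, -5.7, 0], [0, 4, 0, -5.7, 0], [0, 8, 0, -5.7, 0], [0, 12, 0, -5.7, 0], [0, 15.1, 0, -5.7, 0], [0, 15.1, 0, -5.7, 0], [0, 15.1, 0, -2, 0], [0, 15.1, 0, 2, 0], [0, 15.1, 0, 4.3, 0], [0, 15.1, 0, 4.3, 0]],
  ],
)

```text
t: 34.15
position: [0.6193, 0.2333, 0.1401]
orientation: [3.14, 0.003, -0.129]
force: [0.7, 0.4, 0.1]
grip_width: 0.0002
```

arm_command(
  series=[
    [[0, -1.5, 0, 0, 0], [0, -2.5, 0, -0.1, 0], [0, -4.5, 0, -0.4, 0], [0, -6.6, 0, -0.6, 0], [0, -8.3, 0, -0.3, 0], [0, -10, 0, 0.1, 0], [0, -11.5, 0, 0.9, 0], [0, -13, 0, 1.7, 0]],
  ],
)

```text
t: 34.95
position: [0.4905, 0.2505, 0.1262]
orientation: [-3.141, 0.0, -0.129]
force: [0.6, 0.6, 0.1]
grip_width: 0.0003
```

```bash
cat >> h.py <<'E'
def boxp():
    s=monitor.sense();d=np.array(s['position'][:2])-[.4692,.2509]
    print('bx,by,z',(d@[.9914,-.1305]).round(4),(d@[.1305,.9914]).round(4),s['position'][2],s['force'],s['t'])
E
python3 - <<'E'
from h import *
boxp();c=cam('scene','s3.png');W=cloud(c)
d=W[...,:2]-np.array([.4692,.2509]);bx=d@[.9914,-.1305];by=d@[.1305,.9914]
m=np.isfinite(W).all(2)&(abs(abs(by)-.045)<.012)
for a in np.arange(-.09,.12,.02):
    q=W[m&(abs(bx-a)<.004)][:,2]
    if len(q)>3: print(round(a,3),len(q),np.percentile(q,[10,50,90]).round(3))
E
```

```text
bx,by,z 0.0212 0.0024 0.1261524498117001 [0.595  0.5844 0.0695] 34.95
-0.01 83 [0.123 0.128 0.5  ]
0.01 229 [0.106 0.474 0.556]
0.03 319 [0.089 0.347 0.511]
0.05 538 [0.075 0.399 0.473]
0.07 106 [-0.751  0.056  0.064]
0.09 157 [-0.75   0.031  0.045]
0.11 62 [-0.753 -0.003  0.001]
```

arm_command(
  series=[
    [[0, -1.2, 0, 1, 0], [0, -2.3, 0, 2.2, 0], [0, -3, 0, 3.2, 0], [0, -3.5, 0, 4.2, 0], [0, -3.9, 0, 5.2, 0], [0, -4.2, 0, 6.2, 0], [0, -4.2, 0, 6.4, 0], [0, -4.2, 0, 6.4, 0]],
  ],
)

```text
t: 35.8
position: [0.4495, 0.2559, 0.0632]
orientation: [-3.142, 0.001, -0.129]
force: [-7.7, -0.9, 25.0]
grip_width: -0.0003
```

```bash
cat > lid.py <<'E'
from h import *
boxp();c=cam('scene','s4.png');W=cloud(c)
d=W[...,:2]-np.array([.4692,.2509]);bx=d@[.9914,-.1305];by=d@[.1305,.9914]
m=np.isfinite(W).all(2)&(abs(abs(by)-.045)<.012)&(W[...,2]<.2)
for a in np.arange(-.09,.12,.02):
    q=W[m&(abs(bx-a)<.004)][:,2]
    if len(q)>3: print(round(a,3),len(q),np.percentile(q,[10,50,90]).round(4))
E
python3 lid.py
```

```text
bx,by,z -0.0201 0.0023 0.06316919192270748 [-7.6782 -0.8665 24.9841] 35.8
-0.07 13 [0.0414 0.0434 0.0448]
-0.05 26 [0.0416 0.0431 0.0449]
-0.03 22 [0.0418 0.0444 0.0451]
-0.01 41 [0.042  0.044  0.1858]
0.01 47 [-0.7516  0.042   0.0454]
0.03 62 [-0.7521  0.0416  0.045 ]
0.05 66 [-0.7536  0.0405  0.0443]
0.07 73 [-0.7512  0.0175  0.0449]
0.09 68 [-0.7516 -0.3736  0.0006]
0.11 57 [-0.7514 -0.0034  0.0007]
```

The lid face is level at about 44 mm (44.5 expected when shut), and the press reached 25 N. I retreat and check the final state.

arm_command(
  series=[
    [[0, 0, 0, -2, 0], [0, 0, 0, -6, 0], [0, 0, 0, -10, 0], [0, -2, 0, -14, 0], [0, -6, 0, -16, 0], [0, -6, 0, -16, 0], [0, -6, 0, -16, 0]],
  ],
)

```text
t: 36.55
position: [0.3903, 0.2637, 0.2229]
orientation: [-3.141, -0.001, -0.128]
force: [-0.2, 1.1, -0.2]
grip_width: -0.0002
```

```bash
python3 lid.py
python3 - <<'E'
from h import *
c=cam('wrist','w21.png');W=cloud(c);d=W[...,:2]-np.array([.4692,.2509]);bx=d@[.9914,-.1305];by=d@[.1305,.9914]
m=np.isfinite(W).all(2)&(abs(abs(by)-.05)<.01)
for a in np.arange(-.07,.08,.02):
    q=W[m&(abs(bx-a)<.003)&(W[...,2]<.1)][:,2]
    if len(q)>3: print(round(a,3),np.percentile(q,[10,50,90]).round(4))
T0=np.load('top0.npy');
t=cam('top');img=t['img']
for k in['comb','microtube','marker','pipette']: print(k,find(t,k)[:2])
a=cv2.imread('pics/scene0.png');b=cv2.imread('pics/s4.png')
cv2.imwrite('pics/fin.png',np.vstack([cv2.resize(a[140:280,120:480],None,fx=2,fy=2),cv2.resize(b[140:280,120:480],None,fx=2,fy=2)]))
E
```

```text
bx,by,z -0.0799 0.0024 0.22289399724341874 [-0.1705  1.0694 -0.2038] 36.55
-0.07 25 [0.0406 0.043  0.0449]
-0.05 25 [0.0418 0.0437 0.0462]
-0.03 28 [0.0419 0.0439 0.0455]
-0.01 34 [0.0408 0.0437 0.0455]
0.01 51 [-0.7536  0.043   0.0457]
0.03 59 [-0.7529  0.0427  0.0454]
0.05 59 [-0.7519  0.042   0.0455]
0.07 65 [-0.7508  0.0423  0.0448]
0.09 73 [-0.7513 -0.0033  0.0011]
0.11 59 [-0.7543 -0.0029  0.0009]
-0.07 [0.0441 0.0451 0.0459]
-0.05 [0.044  0.0449 0.0459]
-0.03 [0.044  0.0448 0.0458]
-0.01 [0.0441 0.0448 0.0457]
0.01 [0.0442 0.045  0.0459]
0.03 [0.044  0.0449 0.0458]
0.05 [0.044  0.045  0.0457]
0.07 [0.0441 0.0449 0.0458]
comb [(0.68, array([0.4396, 0.0479, 0.0031]))]
microtube []
marker [(0.53, array([ 0.6247, -0.009 ,  0.0124])), (0.45, array([ 0.6947, -0.1403,  0.0293]))]
pipette [(0.92, array([ 0.3114, -0.1897,  0.0178]))]
```

View pics/fin.png

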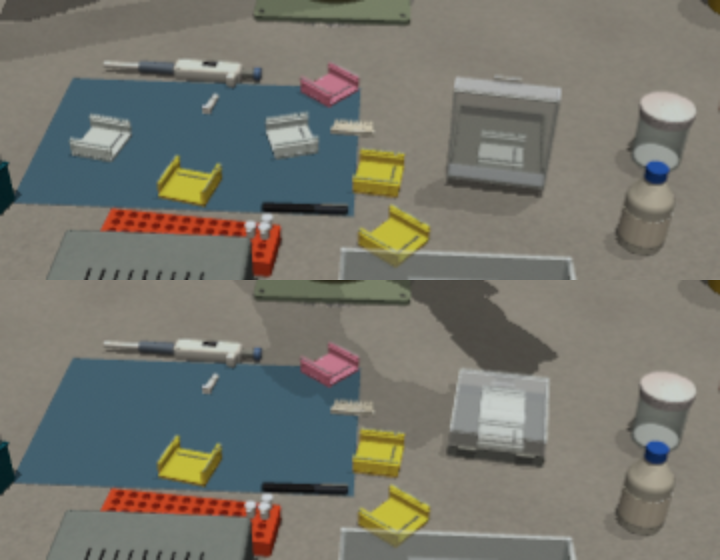

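The lid is flat at 45 mm from hinge to free edge, and the trays show nested inside at (502,418). All the bystanders and decoys sit where they were in the first picture. Handing in.

```bash
python3 -c "
from plant import robot
print(robot.sign_off())"
```

```text
the job is handed in; nothing more can be done
None
```

Both trays are in the storage box and the lid is shut. I handed the job in at about 36.6 s of the 72 s allowed.

**What I did:** I set one tray beside tray a, the same way up. I then turned the other over by pivoting it on the box's near rim and toppling it, nested it upside down across the two, and closed the lid.

**Last checks:**
- **Nested tray:** its top is at 36.5 mm (36 mm expected when seated), level and square. Both its walls stand in the troughs.
- **Lid:** the outer face is level at 44–45 mm from hinge to free edge, against 44.5 mm expected when shut.
- **Bench:** comparing the first and last scene pictures, nothing else on the bench has moved. The detector missed the microtube in the last top view, but it shows in its place in the picture.

**What went wrong or disagreed:**
- **First regrip slipped:** my first try at picking up the overturned tray failed, and it jumped 31 mm on the bench. I then gripped it by the walls.
- **Tray b shifted:** it was nudged about 7–10 mm during the flip. It now stands against tray a instead of 6.5 mm from it, still parallel. Tray a also reads about 3 mm nearer the hinge, which may be partly measurement error.

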